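# Lock a module case onto its stack with a deep-shaft T-key

## Task

Set the blue case squarely on top of the grey case of the module stack, edges flush and long sides parallel, either way round, and let go of it. Then take the red-handled T-key, lower it down the shaft through both cases onto the square stem in the base, and turn the stem clockwise (seen from above) to its stop, so that the two steel clamp dogs close over the blue case. Draw the key out again and stand it upright in its orange holder, leaving the solder reel and the flux tin where they are.

Things in the scene. Friction and masses are not known exactly. Their poses are not given: they have to be found in the camera images.
- stack: Fixed module stack: grey lock base 84x184x30 mm (x, y, z of the stack), on it a fixed grey case 62x110x45 mm, top at 75 mm. Origin: underside centre, z up, y along its long side. A square 40x40 mm shaft runs down the middle of the case; in the base it goes on as a round 38 mm hole, floor at z = 8 mm. At each y end stands a steel clamp dog, 24 mm wide, up to z = 126 mm, red on top.
- stack_top (a point): Centre of the top of the fixed grey case, 75 mm above the bench, axes as the stack's. The blue case's origin belongs here. Open, the dogs' toes (z 117 to 126 mm) are at y = +-64 mm, their posts at +-74 mm: 9 mm free at each end of the blue case. The stem drives both dogs 14 mm inward: the toes then lie over the blue case's ends, 2 mm above it, without pressing.
- stem_top (a point): Top of the brass stem, on the shaft axis, 32 mm above the bench (fixed to the stack, does not turn). The stem is 13 mm square up to z = 24 mm, tapering to 6 mm at z = 32 mm; unlocked, its flats are parallel to the stack's x and y axes.
- stem (a joint): Angle of the square stem in rad: 0 unlocked (start, always), grows clockwise seen from above, 1.10 at the hard stop (locked). Friction about 0.06 N m; it stays where it is left.
- blue_case: Loose closed blue case 62x110x40 mm (x, y, z of the case), 0.35 kg, with a 40x40 mm shaft through its middle from top to bottom; at the start flat on the bench. Origin: underside centre, z up, y along its long side. Grip it across the 62 mm width, over its middle; walls beside the shaft are 11 mm thick.
- tkey: T-key, about 0.16 kg, at the start upright in the holder. Origin: centre of its foot (open end of the socket), z up, x along the handle bar. Socket: 15 mm square inside, flats parallel to the key's x and y, 22 mm deep, outside within 26 mm diameter, about 0.17 rad of play each way on the stem. Any of four quarter turns fits. Fully down on the stem the foot is about 10 mm above the bench.
- tkey_bar (a point): Centre of the T-key's handle, 150 mm above its foot, axes as the key's: red bar 84 mm long (x), 12 mm wide (y), 16 mm high; grip here across the 12 mm width. Below it the shaft is 10 mm in diameter.
- holder: Fixed orange key holder, block 66x66x60 mm on a 86 mm square, 5 mm thick foot plate, with a 36x36 mm square pocket from the top down to 5 mm above the bench. Origin: underside centre, z up. The key's foot stands on the pocket's floor.
- solder_reel: Loose bystander: reel of solder, white with black flanges, 52 mm diameter, 38 mm high; origin under its centre.
- flux_tin: Loose bystander: round red tin, 56 mm diameter, 20 mm high; origin under its centre.
Things that resemble listed ones, but are neither listed nor needed, are in the scene too. There is more than one size of the holder; the job needs the larger.

How it is judged:
By the outcome, as a careful person would: the job done as asked, in the order asked, and still so for the second after the job is handed in, with the robot touching nothing.
It also fails if it takes over 72 s, if anything falls off the work surface, if the arm or the gripper's body presses on something with over 40 N, if the wrist force passes 120 N, or if a joint passes its speed limit or range.

## Robot

A 7-joint arm with a two-finger parallel gripper is mounted at the origin on a cart in front of the work surface, level with it; the furniture and walls round the work are solid. World frame = base frame: x ahead of the robot, y to its left, z up, the work surface at z = 0. Lengths are in mm, angles in rad, forces in N, time in s.
With the tool pointing down it reaches from about 400 to 875 mm from the base axis. Payload 4.4 kg.
Tool frame: the origin (TCP) lies at the very end of the fingers, on their centre line; the grasp point (between the pads) lies 19 mm behind it; z points along the fingers, y is the line along which they close (so a half turn about z gives the same grasp; the last joint's range is limited). The gripper opens to 85 mm and grips with 20 to 120 N. Pads are 22 mm wide; open, the fingers measure 114 mm over their backs; the gripper's body (76 mm by 85 mm) begins 54 mm behind the grasp point. The pads swing forward as they close: fully open they stand 13 mm farther back than shut.
Start: joints at [1.189, 0.628, 0.038, 1.517, -0.027, 0.996, -0.02], TCP at [201.903, -617.862, 231.313] pointing down, gripper open.
Joint ranges: [-3.06, 3.06], [-0.37, 2.12], [-1.25, 1.32], [0.18, 2.47], [-1.1, 4.24], [0.23, 1.98], [-2.94, 2.94]. Speed limits (rad/s): [2.57, 2.57, 3.14, 3.14, 3.14, 3.14, 3.14].

## Interface

Orientations are given as [roll, pitch, yaw] about the fixed x, y, z axes, in that order (R = Rz(yaw) Ry(pitch) Rx(roll)).
In Python, from cell import monitor, viewer, workorder gives the robot as it stands.
- The arm moves only by the tool arm_command, never from a script. Its argument "series" is one flat list of numbers, 5 for each row, row after row: the opening in per cent of the stroke, from 0 (shut) to 100 (fully open), then the shift along the tool's x, y, z in cm, then the turn about the tool's z in degrees. In form: [claw, x, y, z, roll, claw, x, y, z, roll, ...]. A call has exactly 5 rows; each row is the pose to reach, as a shift and turn from the pose commanded when the call began, along the tool's axes at that moment; what a row does not reach only later rows make up. A row lasts 1/12 s, in which the tool goes at most 41.7 mm and 7.16 degrees, less where a joint would pass 70% of its speed; a pose out of reach is approached as far as the arm can. A call with a gripper value outside its range is refused whole. The fingers move at their own pace and stop on an object; the grip force is fixed at half the most. Time passes only in rows, so rows that repeat a pose let the fingers close, or fill a call up. It gives the time, the measured TCP pose, the force, the opening and the grip force at its end, in the units of the state.
- monitor.read_state(): the state, without advancing time (a new reading comes with each control period).
- viewer.get_image(name): name is "scene" or "top" or "wrist"; returns (picture, depth): 420x560x3 uint8, red, green, blue; 420x560 float32, mm along the optical axis (not along the pixel's ray), 0 where there is no reading.
- viewer.camera_model(name): a dict with "mtx" (3x3 intrinsics, pixels), "R" (3x3) and "t" (3): a world point X has camera coordinates R X + t. Camera axes: x right, y down, z forward; pixel columns grow to the right and rows downward; lengths in mm; the calibration is good to about 2 mm. A picture is of the moment at which its call begins: read the wrist's pose just before it. camera_model takes no time and is no camera call; for the wrist camera it gives the pose at the moment of the call.
- workorder.finish_job(): hands the job in; it is judged then, once.
The state is a dict: "clock": time; "qpos": joint angles; "qd": joint speeds; "tau": joint torques, N m; "eef_pos": TCP position; "tool_rot": TCP orientation; "force": force on the tool from outside, world axes, zero at the start; "torque": the same for the moment, N m; "width": finger opening in mm; "gripper_force": force on a finger pad.
Only numpy, scipy, OpenCV 4.12 (cv2) and the standard library are available. Lean on these libraries where they do the work, as an engineer would, in place of code of your own. Each camera call takes 0.05 s, during which the arm holds its last target. There are 200 camera calls.

## Working session

There is one attempt and no reset: what is moved stays moved. The work goes in short steps, Python scripts to look and compute and a tool call to move; the robot and the scene stay as the last step left them, time stands still between calls to the robot, and variables do not carry over. Pictures are saved under pics/ and viewed, at most 10 in all, crops included, and the job is handed in when it is done.

Besides the shell and the picture viewer there is one more tool, called after "Call:" as name(argument=value, ...), one argument or row to a line, values as JSON. arm_command: Moves the arm, as the interface text tells. Its arguments: {"type":"object","properties":{"series":{"type":"array","items":{"type":"number"}}},"required":["series"]}

```bash
ls; mkdir -p pics
python3 - <<'E'
from cell import monitor, viewer
import cv2,numpy as np
s=monitor.read_state();print(s)
for n in("scene","top"):
    p,d=viewer.get_image(n);cv2.imwrite(f"pics/{n}0.png",p[:,:,::-1]);np.savez(f"pics/{n}0.npz",p=p,d=d,**viewer.camera_model(n))
E
```

```text
pics
{'clock': 0.0, 'qpos': array([ 1.18917797,  0.62933165,  0.03845532,  1.51836723, -0.02700709,
        0.996256  , -0.02001259]), 'qd': array([ 0.00252399,  0.00054775, -0.00128875,  0.00074463,  0.0003121 ,
       -0.00034359, -0.00077616]), 'tau': array([ 7.88569560e-04, -5.63384843e+01,  1.22604165e+00, -1.93441987e+01,
        1.09389154e-02,  1.04934137e-02,  1.35036686e-05]), 'eef_pos': array([ 201.71981384, -617.26693516,  230.39893268]), 'tool_rot': array([-3.13974895e+00,  2.52618578e-05,  3.15791130e-01]), 'force': array([-0.26227702,  0.66863006, -1.20605159]), 'torque': array([ 0.06101811,  0.01352035, -0.02092247]), 'gripper_force': 0.0, 'width': 84.98402820550069}
```

View pics/scene0.png

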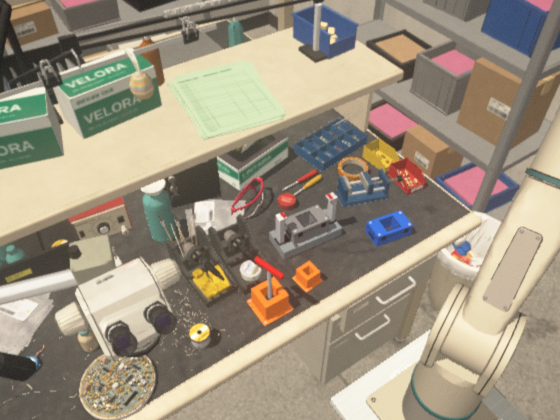

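View pics/top0.png

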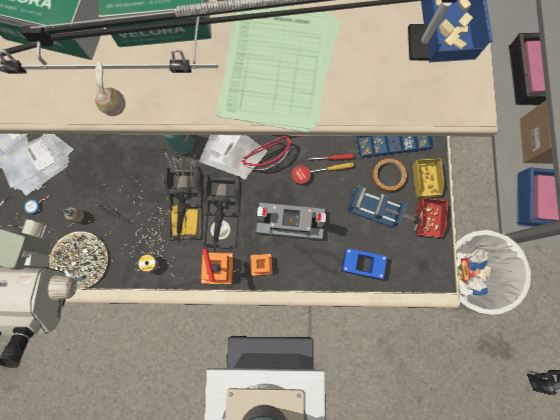

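Scene: stack at top-view (291,220), blue case (366,263), big orange holder (217,267) with the red key bar at (208,265), small holder (261,264), reel (220,233), red tin (302,175). Next I'll localise them from depth.

```bash
cat > h.py <<'E'
import numpy as np,cv2
from scipy.spatial.transform import Rotation as Ro
def cloud(d,m):
    v,u=np.indices(d.shape);K=m["mtx"]
    c=np.stack([(u-K[0,2])/K[0,0]*d,(v-K[1,2])/K[1,1]*d,d],-1)
    W=(c-m["t"])@m["R"]; W[d<=0]=np.nan
    return W
def rect(P):
    (c,s,a)=cv2.minAreaRect(P[:,:2].astype(np.float32))
    if s[0]<s[1]: a+=90; s=s[::-1]
    return np.round(c,1),np.round(s,1),round((a+90)%180-90,1)  # angle of long side
def robust(P):
    lo,hi=np.percentile(P,[.5,99.5],axis=0);return np.round(lo),np.round(hi)
E
python3 - <<'E'
from h import *
f=np.load("pics/top0.npz");p=f["p"];W=cloud(f["d"],f)
print(f["mtx"],f["t"],f["R"])
hsv=cv2.cvtColor(p,cv2.COLOR_RGB2HSV);H,S,V=hsv[...,0],hsv[...,1],hsv[...,2]
def box(c0,c1,r0,r1):
    m=np.zeros(H.shape,bool);m[r0:r1,c0:c1]=1;return m&(f["d"]>0)
def rep(n,m):
    P=W[m];print(n,len(P),rect(P),robust(P),P.mean(0).round(1))
Z=W[...,2]
rep("blue",box(335,400,240,285)&(H>100)&(H<130)&(S>120)&(Z>32))
rep("stacktop",box(250,335,198,245)&(Z>68)&(Z<82))
rep("dogs",box(250,335,198,245)&(Z>115))
rep("dogL",box(250,285,198,245)&(Z>115))
rep("dogR",box(300,335,198,245)&(Z>115))
rep("stackall",box(250,335,198,245)&(Z>22)&(Z<36))
rep("holder",box(195,240,245,290)&(Z>52)&(Z<66)&(S>120))
rep("bar",box(195,240,240,290)&(Z>140))
rep("small",box(245,275,250,280)&(Z>20))
rep("tin",box(288,314,163,188)&(Z>10))
rep("reel",box(205,235,215,250)&(Z>20))
rep("shelf",box(100,480,60,125)&(Z>50))
rep("yellowreel",box(130,165,250,275)&(Z>20))
rep("lip",box(250,440,288,305))
E
```

```text
[[444.64672905   0.         271.16371342]
 [  0.         444.64672905 210.40220774]
 [  0.           0.           1.        ]] [ -19.3242634   575.90479708 1169.49789599] [[ 0.0128743  -0.99976083 -0.0176789 ]
 [-0.9836102  -0.00948233 -0.18005849]
 [ 0.17984779  0.01970728 -0.98349702]]
blue 692 (array([ 435.6, -267.8]), array([110.3,  62.4]), 79.2) (array([ 398., -325.,   33.]), array([ 473., -211.,   46.])) [ 435.1 -267.9   39.6]
stacktop 744 (array([552.8, -67.9]), array([172.8,  63.6]), 84.7) (array([ 519., -143.,   69.]), array([587.,   9.,  80.])) [552.5 -67.   74.7]
dogs 179 (array([553.2, -66.6]), array([174.7,  24.4]), 85.1) (array([ 534., -153.,  117.]), array([572.,  20., 130.])) [552.6 -66.2 125.1]
dogL 90 (array([559.7,   8.5]), array([24.2, 23.5]), -2.9) (array([548.,  -4., 116.]), array([572.,  20., 131.])) [559.5   9.  125.1]
dogR 89 (array([ 546.2, -141.5]), array([23.9, 23.2]), -0.6) (array([ 534., -153.,  118.]), array([ 558., -130.,  130.])) [ 545.7 -142.2  125.2]
stackall 823 (array([553.3, -66.7]), array([184. ,  84.8]), 84.7) (array([ 505., -158.,   23.]), arr
[... 454 characters left out ...]
 293 (array([688.4, -96.3]), array([55.6, 51.8]), -0.4) (array([ 662., -122.,   11.]), array([715., -70.,  27.])) [687.9 -95.9  19.8]
reel 553 (array([512.4, 130.5]), array([108.5,  82.3]), 1.2) (array([460.,  89.,  21.]), array([566., 172., 158.])) [516.  129.7  55. ]
shelf 24594 (array([776.7, -53.8]), array([897.2, 247.5]), -89.6) (array([ 657., -492.,  277.]), array([896., 378., 600.])) [805.5 -61.  302.7]
yellowreel 286 (array([430. , 326.2]), array([50.2, 50.1]), 54.8) (array([405., 300.,  21.]), array([454., 350.,  45.])) [429.6 325.   38.2]
lip 3217 (array([ 347.9, -268.9]), array([723.6,  43.9]), -89.3) (array([ 323., -477., -760.]), array([372.,  44.,   5.])) [ 347.3 -218.2   -8.7]
```

```bash
cat >> h.py <<'E'
def plan(wps,start=None):
    """wps: list of (x,y,z,yawdeg), one call each; prints the shift (cm, tool axes) and turn (deg) of each."""
    from cell import monitor
    if start is None:
        s=monitor.read_state();start=(*s["eef_pos"],np.degrees(s["tool_rot"][2]))
        print("now",round(s["clock"],2),np.round(start,1),"tilt",np.degrees(s["tool_rot"][:2]).round(2),"w",round(s["width"],1),"F",s["force"].round(1),"q7",s["qpos"][6].round(2))
    c=np.array(start,float)
    for w in wps:
        w=np.array(w,float);d=w-c;a=np.radians(c[3])
        print(w.round(1),"->",np.round([(np.cos(a)*d[0]+np.sin(a)*d[1])/10,(np.sin(a)*d[0]-np.cos(a)*d[1])/10,-d[2]/10,-((d[3]+180)%360-180)],2));c=w
E
python3 -c "
from h import *
plan([(310,-450,230,48),(435.6,-267.8,190,79.2)])"
```

```text
now 0.1 [ 201.7 -617.3  230.5   18.1] tilt [-179.9    0. ] w 85.5 F [-0.1  0.2 -0.9] q7 -0.02
[ 310. -450.  230.   48.] -> [ 15.49 -12.54   0.05 -29.91]
[ 435.6 -267.8  190.    79.2] -> [ 21.94  -2.86   4.   -31.2 ]
```

Call:
arm_command(
  series=[100, 3, -2.5, 0, -6, 100, 6, -5, 0, -12, 100, 9, -7.5, 0, -18, 100, 12.5, -10, 0, -24, 100, 15.5, -12.5, 0, -30],
)

```text
clock: 0.52
eef_pos: [311.4, -449.1, 231.1]
tool_rot: [-3.142, -0.0, 0.844]
force: [1.3, -0.2, -0.3]
width: 85.2
gripper_force: 0.0
```

Call:
arm_command(
  series=[100, 4, -0.5, 0.8, -6, 100, 8, -1, 1.6, -12, 100, 12, -1.6, 2.4, -18, 100, 17, -2.2, 3.2, -25, 100, 21, -2.9, 4, -31],
)

```text
clock: 0.93
eef_pos: [425.2, -281.1, 192.8]
tool_rot: [3.141, 0.0, 1.386]
force: [1.6, -0.7, 1.3]
width: 85.6
gripper_force: 0.0
```

Run:
```python
from h import *
from cell import viewer
plan([])
m=viewer.camera_model("wrist");p,d=viewer.get_image("wrist");cv2.imwrite("pics/w1.png",p[:,:,::-1])
W=cloud(d,m);hsv=cv2.cvtColor(p,cv2.COLOR_RGB2HSV)
k=(hsv[...,0]>100)&(hsv[...,0]<130)&(hsv[...,1]>120)&(W[...,2]>34)&(W[...,2]<46)
P=W[k];print(len(P),rect(P),P[:,2].mean(),robust(P))
plan([(435.6,-267.8,100,79.2),(435.6,-267.8,4,79.2)])
```

```text
now 0.93 [ 425.2 -281.1  192.8   79.4] tilt [1.7997e+02 1.0000e-02] w 85.6 F [ 1.6 -0.7  1.3] q7 0.15
5034 (array([ 510.3, -284.1]), array([213.5, 135.7]), -10.8) 40.04945572972436 (array([ 399., -366.,   35.]), array([ 591., -210.,   45.]))
now 0.98 [ 430.2 -271.4  191.7   80.3] tilt [179.89  -0.44] w 85.3 F [ 3.9  7.3 -1.5] q7 0.15
[ 435.6 -267.8  100.    79.2] -> [0.45 0.47 9.17 1.12]
[ 435.6 -267.8    4.    79.2] -> [ 0.   0.   9.6 -0. ]
```

Call:
arm_command(
  series=[100, 0.4, 0.2, 1, 0, 100, 0.8, 0.5, 2.5, 0, 100, 0.85, 0.5, 4, 0, 100, 0.85, 0.5, 4, 0, 100, 0.85, 0.5, 4, 0],
)

```text
clock: 1.4
eef_pos: [429.5, -275.9, 152.2]
tool_rot: [-3.139, -0.0, 1.378]
force: [-0.2, 0.5, 0.3]
width: 85.2
gripper_force: 0.0
```

```bash
cat >> h.py <<'E'
def wrist(name=None):
    from cell import viewer
    m=viewer.camera_model("wrist");p,d=viewer.get_image("wrist")
    if name: cv2.imwrite(f"pics/{name}.png",p[:,:,::-1])
    return p,d,cloud(d,m),cv2.cvtColor(p,cv2.COLOR_RGB2HSV)
def biggest(k):
    n,l,st,_=cv2.connectedComponentsWithStats(k.astype(np.uint8));return l==1+np.argmax(st[1:,4])
E
python3 - <<'E'
from h import *
plan([])
p,d,W,hsv=wrist("w2")
k=biggest((hsv[...,0]>100)&(hsv[...,0]<130)&(hsv[...,1]>120)&(W[...,2]>34)&(W[...,2]<46))
P=W[k];print(len(P),rect(P),P[:,2].mean())
plan([(435.6,-267.8,90,79.2),(435.6,-267.8,4,79.2)])
E
```

```text
now 1.4 [ 429.5 -275.9  152.2   79. ] tilt [-1.7985e+02 -1.0000e-02] w 85.2 F [-0.2  0.5  0.3] q7 0.11
6110 (array([ 436.3, -267.2]), array([109.9,  62.7]), 78.9) 40.012895656013555
now 1.45 [ 430.2 -276.2  153.    79. ] tilt [-1.7996e+02  2.0000e-02] w 85.1 F [ 1.  -0.3  0.5] q7 0.11
[ 435.6 -267.8   90.    79.2] -> [ 0.93  0.37  6.3  -0.22]
[ 435.6 -267.8    4.    79.2] -> [ 0.   0.   8.6 -0. ]
```

Call:
arm_command(
  series=[100, 0.5, 0.2, 1, 0, 100, 0.95, 0.4, 3, 0, 100, 0.95, 0.4, 5.5, 0, 100, 0.95, 0.4, 7, 0, 100, 0.95, 0.4, 8, 0],
)

```text
clock: 1.87
eef_pos: [436.2, -266.5, 71.6]
tool_rot: [-3.141, -0.0, 1.38]
force: [0.3, 1.0, 0.8]
width: 85.1
gripper_force: 0.0
```

```bash
python3 -c "
from h import *
plan([(436,-267.5,5,79)])"
```

```text
now 1.87 [ 436.2 -266.5   71.6   79.1] tilt [-1.7994e+02 -2.0000e-02] w 85.1 F [0.3 1.  0.8] q7 0.04
[ 436.  -267.5    5.    79. ] -> [-0.1   0.    6.66  0.07]
```

Call:
arm_command(
  series=[100, -0.1, 0, 2, 0, 100, -0.1, 0, 4, 0, 100, -0.1, 0, 5.5, 0, 100, -0.1, 0, 6.3, 0, 100, -0.1, 0, 6.6, 0],
)

```text
clock: 2.28
eef_pos: [436.2, -267.6, 6.1]
tool_rot: [-3.141, -0.0, 1.38]
force: [-0.3, 0.2, 0.6]
width: 85.5
gripper_force: 0.0
```

Call:
arm_command(
  series=[100, 0, 0, 0, 0, 0, 0, 0, 0, 0, 0, 0, 0, 0, 0, 0, 0, 0, 0, 0, 0, 0, 0, 0, 0],
)

```text
clock: 2.7
eef_pos: [436.9, -268.1, 8.2]
tool_rot: [3.14, 0.001, 1.38]
force: [-0.6, 1.3, 7.2]
width: 61.0
gripper_force: 66.6
```

Call:
arm_command(
  series=[0, 0, 0, 0, 0, 0, 0, 0, 0, 0, 0, 0, 0, 0, 0, 0, 0, 0, 0, 0, 0, 0, 0, 0, 0],
)

```text
clock: 3.12
eef_pos: [436.9, -268.1, 8.2]
tool_rot: [3.14, 0.001, 1.38]
force: [-0.1, -0.2, 7.4]
width: 60.8
gripper_force: 66.6
```

```bash
python3 -c "
from h import *
plan([(436,-267.5,60,79),(436,-267.5,135,79),(500,-180,135,82),(553,-66.6,135,84.85)])"
```

```text
now 3.12 [ 436.9 -268.1    8.2   79.1] tilt [1.7991e+02 4.0000e-02] w 60.8 F [-0.1 -0.2  7.4] q7 0.01
[ 436.  -267.5   60.    79. ] -> [ 0.04 -0.09 -5.18  0.08]
[ 436.  -267.5  135.    79. ] -> [ 0.   0.  -7.5 -0. ]
[ 500. -180.  135.   82.] -> [ 9.81  4.61 -0.   -3.  ]
[553.  -66.6 135.   84.8] -> [11.97  3.67 -0.   -2.85]
```

Call:
arm_command(
  series=[0, 0, 0, -0.5, 0, 0, 0, 0, -2, 0, 0, 0, 0, -5, 0, 0, 0, 0, -8.5, 0, 0, 0, 0, -12, 0],
)

```text
clock: 3.53
eef_pos: [435.3, -267.2, 128.0]
tool_rot: [-3.139, -0.001, 1.381]
force: [-0.2, -1.1, -5.0]
width: 60.8
gripper_force: 67.0
```

Call:
arm_command(
  series=[0, 1, 0.5, -3, -0.5, 0, 3, 1.5, -4, -1, 0, 5.5, 2.5, -4, -2, 0, 8, 3.7, -4, -2.5, 0, 10, 4.6, -4, -3, 0],
)

```text
invalid input at $.series: expected a multiple of 5 numbers
```

```bash
python3 -c "
from h import *
plan([(553,-66.6,165,84.85)])"
```

```text
now 3.53 [ 435.3 -267.2  128.    79.1] tilt [-1.7987e+02 -5.0000e-02] w 60.8 F [-0.2 -1.1 -5. ] q7 0.07
[553.  -66.6 165.   84.8] -> [21.92  7.76 -3.7  -5.75]
```

Call:
arm_command(
  series=[0, 1, 0.4, -2, -0.5, 0, 4, 1.5, -4, -1, 0, 7.5, 2.7, -4, -2, 0, 11, 3.9, -4, -3, 0, 14.5, 5.1, -4, -4],
)

```text
clock: 3.95
eef_pos: [514.0, -133.9, 167.7]
tool_rot: [3.141, 0.0, 1.45]
force: [1.4, 0.5, -4.1]
width: 61.0
gripper_force: 67.2
```

```bash
python3 -c "
from h import *
plan([(553,-66.6,165,84.85)])"
```

```text
now 3.95 [ 514.  -133.9  167.7   83.1] tilt [1.7997e+02 2.0000e-02] w 61.0 F [ 1.4  0.5 -4.1] q7 -0.13
[553.  -66.6 165.   84.8] -> [ 7.15  3.06  0.27 -1.78]
```

Call:
arm_command(
  series=[0, 2, 0.9, 0.2, -1, 0, 4.5, 2, 0.3, -1.5, 0, 6.3, 2.7, 0.3, -1.8, 0, 7.1, 3.1, 0.3, -1.8, 0, 7.1, 3.1, 0.3, -1.8],
)

```text
clock: 4.37
eef_pos: [553.9, -65.6, 164.0]
tool_rot: [3.141, -0.001, 1.485]
force: [0.4, -0.4, -3.3]
width: 61.3
gripper_force: 67.1
```

Call:
arm_command(
  series=[0, 0, 0, 0, 0, 0, 0, 0, 0, 0, 0, 0, 0, 0, 0, 0, 0, 0, 0, 0, 0, 0, 0, 0, 0],
)

```text
clock: 4.78
eef_pos: [552.8, -69.4, 164.0]
tool_rot: [-3.141, 0.0, 1.48]
force: [-0.1, -0.2, -3.7]
width: 61.0
gripper_force: 67.1
```

Run:
```python
from h import *
from cell import viewer
plan([(553,-66.6,165,84.85)])
p,d,W,hsv=wrist("w3")
B=(hsv[...,0]>100)&(hsv[...,0]<130)&(hsv[...,1]>120)
k=biggest(B&(W[...,2]>188)&(W[...,2]<206));P=W[k];print("wblue",len(P),rect(P),P[:,2].mean())
k=(W[...,2]>120)&(W[...,2]<132)&~B;P=W[k];print("dogs",len(P),rect(P) if len(P)>3 else 0,P.mean(0))
m=viewer.camera_model("top");p,d=viewer.get_image("top");W=cloud(d,m);hsv=cv2.cvtColor(p,cv2.COLOR_RGB2HSV)
B=(hsv[...,0]>100)&(hsv[...,0]<130)&(hsv[...,1]>120)
k=B&(W[...,2]>188)&(W[...,2]<206)&(abs(W[...,0]-553)<100)&(abs(W[...,1]+67)<100);P=W[k];print("tblue",len(P),rect(P),P[:,2].mean())
```

```text
now 4.78 [552.8 -69.4 164.   84.8] tilt [-1.7999e+02  2.0000e-02] w 61.0 F [-0.1 -0.2 -3.7] q7 -0.23
[553.  -66.6 165.   84.8] -> [ 0.28 -0.01 -0.1  -0.06]
wblue 18191 (array([554.5, -58.1]), array([89.9, 63.2]), 84.8) 195.74545617572537
dogs 1673 (array([561. ,  10.1]), array([24.1, 23.1]), -5.2) [561.00103221  10.12591472 126.16414744]
tblue 194 (array([556.1, -26.1]), array([64.3, 26.7]), 0.5) 195.5431392771854
```

View pics/w3.png

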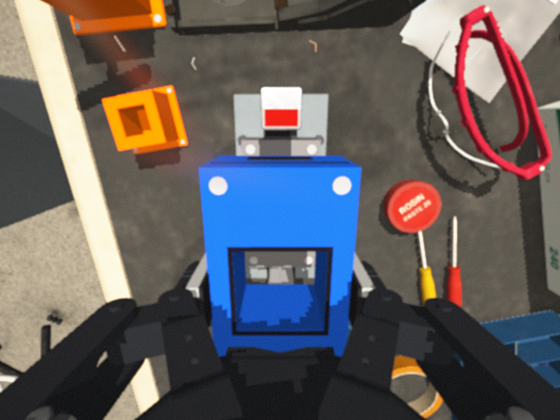

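The blue case hangs over the stack, with the +y dog's red top at (281,110); case needs about 3 mm more along tool x.

Call:
arm_command(
  series=[0, 0.3, 0, 0, 0, 0, 0.3, 0, 1.5, 0, 0, 0.3, 0, 3.5, 0, 0, 0.3, 0, 5, 0, 0, 0.3, 0, 5.5, 0],
)

```text
clock: 5.3
eef_pos: [552.0, -65.0, 107.0]
tool_rot: [-3.138, 0.0, 1.482]
force: [-0.2, 0.3, -4.4]
width: 61.3
gripper_force: 67.0
```

Call:
arm_command(
  series=[0, 0, 0, 0.5, 0, 0, 0, 0, 1, 0, 0, 0, 0, 1.2, 0, 0, 0, 0, 1.2, 0, 0, 0, 0, 1.2, 0],
)

```text
clock: 5.72
eef_pos: [553.9, -65.2, 97.5]
tool_rot: [3.141, -0.0, 1.482]
force: [1.0, -0.0, -4.8]
width: 61.1
gripper_force: 67.0
```

```bash
cat >> h.py <<'E'
def fit(z0):
    p,d,W,hsv=wrist()
    B=(hsv[...,0]>100)&(hsv[...,0]<130)&(hsv[...,1]>120)
    P=W[biggest(B&(abs(W[...,2]-z0)<7))];r=rect(P);print("blue",r,P[:,2].mean())
    k=(W[...,2]>120)&(W[...,2]<132)&~B&(np.hypot(W[...,0]-560,W[...,1]-9)<35);D=W[biggest(k)];q=rect(D);print("dog",len(D),q)
    a=np.radians(84.85);u=np.array([np.cos(a),np.sin(a)]);n=np.array([u[1],-u[0]])
    print("along gap err",(q[0]-r[0])@u-r[1][0]/2-20.3,"side err",(q[0]-r[0])@n)
E
python3 -c "
from h import *
plan([(553,-66.6,83.2,84.85)]);fit(126)"
```

```text
now 5.72 [553.9 -65.2  97.5  84.9] tilt [179.95  -0.  ] w 61.1 F [ 1.  -0.  -4.8] q7 -0.27
[553.  -66.6  83.2  84.8] -> [-0.15 -0.08  1.43  0.05]
blue (array([555.8, -53.9]), array([90.1, 63.6]), 85.1) 129.11808419759197
dog 4178 (array([561.,  10.]), array([24.2, 24.1]), -5.0)
along gap err -1.241187133153776 side err -0.5568777277756215
```

Call:
arm_command(
  series=[0, -0.13, -0.07, 0, 0, 0, -0.13, -0.07, 0.4, 0, 0, -0.13, -0.07, 0.8, 0, 0, -0.13, -0.07, 1.1, 0, 0, -0.13, -0.07, 1.3, 0],
)

```text
clock: 6.18
eef_pos: [552.3, -66.5, 83.4]
tool_rot: [-3.141, 0.0, 1.482]
force: [0.3, 0.6, -3.1]
width: 61.1
gripper_force: 67.1
```

Call:
arm_command(
  series=[0, 0, 0, 0.1, 0, 0, 0, 0, 0.1, 0, 0, 0, 0, 0.1, 0, 0, 0, 0, 0.1, 0, 0, 0, 0, 0.1, 0],
)

```text
clock: 6.6
eef_pos: [552.3, -66.5, 83.3]
tool_rot: [-3.141, 0.0, 1.482]
force: [-3.5, 0.4, 4.4]
width: 61.0
gripper_force: 68.1
```

```bash
python3 -c "
from h import *
plan([(553,-66.6,83.2,84.85)]);fit(116)"
```

```text
now 6.6 [552.3 -66.5  83.3  84.9] tilt [-1.7997e+02  1.0000e-02] w 61.0 F [-3.5  0.4  4.4] q7 -0.27
[553.  -66.6  83.2  84.8] -> [-0.01  0.07  0.01  0.04]
blue (array([554. , -55.1]), array([89.6, 63.2]), 85.0) 115.01093772592166
dog 5506 (array([561.1,  10.2]), array([24.2, 24.1]), -5.0)
along gap err 0.5737118207452561 side err 1.2097833217994247
```

Call:
arm_command(
  series=[0, 0, 0, -0.2, 0, 0, 0.04, 0.1, -0.2, 0, 0, 0.04, 0.1, -0.2, 0, 0, 0.04, 0.1, 0, 0, 0, 0.04, 0.1, 0, 0],
)

```text
clock: 7.07
eef_pos: [554.3, -66.1, 83.2]
tool_rot: [3.14, -0.0, 1.482]
force: [-0.8, -0.1, 0.5]
width: 61.1
gripper_force: 67.6
```

```bash
python3 -c "
from h import *
plan([(553,-66.6,83.2,84.85)]);fit(116)"
```

```text
now 7.07 [554.3 -66.1  83.2  84.9] tilt [ 1.7993e+02 -1.0000e-02] w 61.1 F [-0.8 -0.1  0.5] q7 -0.27
[553.  -66.6  83.2  84.8] -> [-0.06 -0.13  0.    0.05]
blue (array([556. , -55.1]), array([90.4, 63.4]), 84.9) 114.97727204838453
dog 5493 (array([561.1,  10.1]), array([24.3, 24.2]), 85.0)
along gap err -0.10541143580255508 side err -0.7731665534254001
```

Call:
arm_command(
  series=[0, 0, 0, -0.2, 0, 0, -0.02, -0.06, -0.2, 0, 0, -0.02, -0.06, -0.2, 0, 0, -0.02, -0.06, -0.1, 0, 0, -0.02, -0.06, 0, 0],
)

```text
clock: 7.53
eef_pos: [552.9, -66.4, 83.2]
tool_rot: [-3.141, 0.0, 1.482]
force: [-4.0, -0.1, 11.0]
width: 61.1
gripper_force: 69.1
```

Call:
arm_command(
  series=[0, 0, 0, 0, 0, 0, 0, 0, 0, 0, 0, 0, 0, 0, 0, 0, 0, 0, 0, 0, 0, 0, 0, 0, 0],
)

```text
clock: 7.95
eef_pos: [552.9, -66.4, 83.2]
tool_rot: [-3.141, 0.0, 1.482]
force: [-3.1, -0.1, 4.0]
width: 60.9
gripper_force: 68.1
```

```bash
python3 -c "
from h import *
plan([(553,-66.6,83.2,84.85)]);fit(116)"
```

```text
now 7.95 [552.9 -66.4  83.2  84.9] tilt [-1.7999e+02  1.0000e-02] w 60.9 F [-3.1 -0.1  4. ] q7 -0.27
[553.  -66.6  83.2  84.8] -> [-0.02  0.01  0.    0.04]
blue (array([554.7, -55.2]), array([90.1, 63.2]), 85.0) 114.99955688745408
dog 5453 (array([561.1,  10. ]), array([24.1, 24.1]), 84.7)
along gap err 0.16128107872240705 side err 0.5215854911969376
```

Call:
arm_command(
  series=[100, 0, 0, 0, 0, 100, 0, 0, 0, 0, 100, 0, 0, 0, 0, 100, 0, 0, 0, 0, 100, 0, 0, 0, 0],
)

```text
clock: 8.42
eef_pos: [553.3, -66.3, 83.0]
tool_rot: [3.141, -0.0, 1.482]
force: [0.2, -0.3, 0.5]
width: 85.5
gripper_force: 0.0
```

Call:
arm_command(
  series=[100, 0, 0, -1, 0, 100, 0, 0, -4, 0, 100, 0, 0, -8, 0, 100, 0, 0, -11, 0, 100, 0, 0, -13, 0],
)

```text
clock: 8.83
eef_pos: [554.5, -66.2, 217.1]
tool_rot: [3.137, -0.0, 1.482]
force: [1.0, -0.0, 0.1]
width: 85.7
gripper_force: 0.0
```

Call:
arm_command(
  series=[100, -1, 0, -2, 0, 100, -3, 0, -4, 0, 100, -5, 0, -5, 0, 100, -6, 0, -5, 0, 100, -6, 0, -5, 0],
)

```text
clock: 9.25
eef_pos: [547.4, -129.2, 263.6]
tool_rot: [3.14, 0.002, 1.477]
force: [0.1, 0.2, -0.4]
width: 85.8
gripper_force: 0.0
```

Run:
```python
from h import *
plan([(425,50,250,140),(419.7,137.4,250,195.6)])
p,d,W,hsv=wrist("w4")
B=(hsv[...,0]>100)&(hsv[...,0]<130)&(hsv[...,1]>120)
P=W[biggest(B&(abs(W[...,2]-115)<6))];r=rect(P);print("blue",r,P[:,2].mean())
for s in(1,-1):
    k=(W[...,2]>119)&(W[...,2]<132)&~B&(np.hypot(W[...,0]-553-s*6.8,W[...,1]+66.6-s*75)<30)
    if k.sum()>50:D=W[biggest(k)];print("dog",len(D),rect(D))
```

```text
now 9.25 [ 547.4 -129.2  263.6   84.6] tilt [1.7993e+02 1.1000e-01] w 85.8 F [ 0.1  0.2 -0.4] q7 -0.07
[425.  50. 250. 140.] -> [ 16.7  -13.86   1.36 -55.38]
[419.7 137.4 250.  195.6] -> [  6.02   6.35  -0.   -55.6 ]
blue (array([553.4, -65.6]), array([110.3,  62.6]), 84.9) 115.03544271232093
dog 909 (array([560.9,   9.6]), array([24.1, 23.5]), 84.2)
dog 548 (array([ 547.5, -141.2]), array([23.7, 23.3]), 84.4)
```

View pics/w4.png

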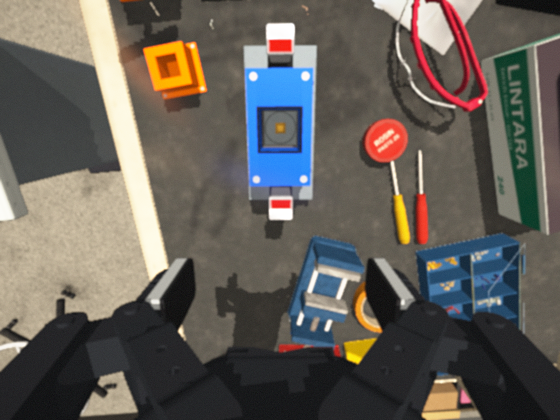

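Blue case sits flush between the dogs, with the brass stem visible at (280,128) through the shaft. Now the key.

Run:
```python
from h import *
plan([(515,-60,260,114),(475,20,260,142),(440,80,260,169),(419.7,137.4,255,195.6)])
```

```text
now 9.3 [ 547.1 -126.9  262.7   84.7] tilt [-179.97   -0.  ] w 85.3 F [0.8 0.3 0.1] q7 -0.07
[515. -60. 260. 114.] -> [  6.37  -3.81   0.27 -29.25]
[475.  20. 260. 142.] -> [  8.94  -0.4   -0.   -28.  ]
[440.  80. 260. 169.] -> [  6.45   2.57  -0.   -27.  ]
[419.7 137.4 255.  195.6] -> [  3.09   5.25   0.5  -26.6 ]
```

Call:
arm_command(
  series=[100, 1.3, -0.8, 0, -6, 100, 2.6, -1.6, 0, -12, 100, 3.9, -2.4, 0, -18, 100, 5.2, -3.2, 0, -24, 100, 6.4, -3.8, 0.3, -29],
)

```text
clock: 9.72
eef_pos: [514.4, -56.0, 259.3]
tool_rot: [-3.141, -0.002, 1.996]
force: [-0.1, -0.4, -0.6]
width: 85.5
gripper_force: 0.0
```

Call:
arm_command(
  series=[100, 1.8, -0.1, 0, -6, 100, 3.6, -0.2, 0, -12, 100, 5.4, -0.3, 0, -18, 100, 7.2, -0.4, 0, -23, 100, 9, -0.4, 0, -28],
)

```text
clock: 10.13
eef_pos: [473.7, 24.1, 259.0]
tool_rot: [-3.141, -0.003, 2.483]
force: [0.3, 0.4, 0.4]
width: 85.5
gripper_force: 0.0
```

Call:
arm_command(
  series=[100, 1.3, 0.5, 0, -6, 100, 2.6, 1, 0, -12, 100, 3.9, 1.5, 0, -17, 100, 5.2, 2, 0, -22, 100, 6.5, 2.6, 0, -27],
)

```text
clock: 10.55
eef_pos: [438.5, 84.2, 259.1]
tool_rot: [3.141, -0.003, 2.955]
force: [0.8, -0.9, -0.1]
width: 85.4
gripper_force: 0.0
```

Run:
```python
from h import *
plan([(419.7,137.4,255,195.6)])
```

```text
now 10.55 [438.5  84.2 259.1 169.3] tilt [ 1.7999e+02 -1.5000e-01] w 85.4 F [ 0.8 -0.9 -0.1] q7 0.77
[419.7 137.4 255.  195.6] -> [  2.84   4.88   0.41 -26.32]
```

Call:
arm_command(
  series=[100, 0.6, 1.1, 0, -6, 100, 1.3, 2.4, 0, -12, 100, 2, 3.6, 0, -18, 100, 2.6, 4.5, 0.2, -24, 100, 2.8, 4.8, 0.4, -26.3],
)

```text
clock: 10.97
eef_pos: [420.2, 137.7, 255.4]
tool_rot: [3.139, -0.001, -2.867]
force: [0.2, 0.2, 0.0]
width: 85.2
gripper_force: 0.0
```

Call:
arm_command(
  series=[100, 0, 0, 0, 0, 100, 0, 0, 0, 0, 100, 0, 0, 0, 0, 100, 0, 0, 0, 0, 100, 0, 0, 0, 0],
)

```text
clock: 11.38
eef_pos: [422.3, 134.3, 256.0]
tool_rot: [-3.141, -0.0, -2.878]
force: [0.0, 0.3, -0.1]
width: 85.6
gripper_force: 0.0
```

Run:
```python
from h import *
plan([(419.7,137.4,135,195.6)])
p,d,W,hsv=wrist("w5")
near=np.hypot(W[...,0]-420,W[...,1]-137)<60
P=W[biggest(near&(W[...,2]>155)&(W[...,2]<170))];print("bar",len(P),rect(P),P[:,2].mean())
P=W[biggest(near&(abs(W[...,2]-60)<5))];print("holder",len(P),rect(P))
```

```text
now 11.38 [ 422.3  134.3  256.  -164.9] tilt [-179.99   -0.  ] w 85.6 F [ 0.   0.3 -0.1] q7 1.02
[419.7 137.4 135.  195.6] -> [ 0.17  0.37 12.1  -0.51]
bar 1260 (array([421.1, 138.3]), array([83.4, 11.3]), 15.8) 162.24616183338065
holder 1873 (array([421.6, 138.7]), array([66.3, 66.1]), -0.3)
```

Call:
arm_command(
  series=[100, 0.07, 0.38, 1, -0.6, 100, 0.07, 0.38, 4, -0.6, 100, 0.07, 0.38, 7.5, -0.6, 100, 0.07, 0.38, 10, -0.6, 100, 0.07, 0.38, 11, -0.6],
)

```text
clock: 11.85
eef_pos: [418.2, 137.4, 142.8]
tool_rot: [-3.142, -0.006, -2.865]
force: [-0.8, -0.5, -0.7]
width: 85.4
gripper_force: 0.0
```

Call:
arm_command(
  series=[100, 0, 0, 0.6, 0, 100, 0, 0, 0.9, 0, 100, 0, 0, 0.9, 0, 100, 0, 0, 0.9, 0, 100, 0, 0, 0.9, 0],
)

```text
clock: 12.27
eef_pos: [421.3, 138.6, 138.0]
tool_rot: [3.142, 0.002, -2.866]
force: [-0.2, -0.8, -0.8]
width: 85.6
gripper_force: 0.0
```

Run:
```python
from h import *
plan([(420.6,137.9,136,195.7)])
```

```text
now 12.27 [ 421.3  138.6  138.  -164.2] tilt [1.8e+02 1.3e-01] w 85.6 F [-0.2 -0.8 -0.8] q7 0.79
[420.6 137.9 136.  195.7] -> [ 0.09 -0.05  0.2   0.07]
```

Call:
arm_command(
  series=[100, 0.05, -0.05, 0.1, 0, 0, 0.05, -0.05, 0.1, 0, 0, 0.05, -0.05, 0.1, 0, 0, 0.05, -0.05, 0.1, 0, 0, 0.05, -0.05, 0.1, 0],
)

```text
clock: 12.68
eef_pos: [420.2, 137.6, 136.1]
tool_rot: [-3.142, 0.0, -2.866]
force: [0.2, 0.6, -0.4]
width: 38.9
gripper_force: 0.0
```

Call:
arm_command(
  series=[0, 0, 0, 0, 0, 0, 0, 0, 0, 0, 0, 0, 0, 0, 0, 0, 0, 0, 0, 0, 0, 0, 0, 0, 0],
)

```text
clock: 13.1
eef_pos: [420.2, 138.0, 136.1]
tool_rot: [3.141, 0.0, -2.866]
force: [-0.2, 0.6, 3.0]
width: 10.8
gripper_force: 59.8
```

Call:
arm_command(
  series=[0, 0, 0, 0, 0, 0, 0, 0, 0, 0, 0, 0, 0, 0, 0, 0, 0, 0, 0, 0, 0, 0, 0, 0, 0],
)

```text
clock: 13.52
eef_pos: [420.3, 137.9, 136.1]
tool_rot: [3.141, 0.0, -2.866]
force: [-0.9, 1.5, 3.7]
width: 11.1
gripper_force: 60.0
```

Run:
```python
from h import *
plan([(421,138,286,195.7)])
```

```text
now 13.52 [ 420.3  137.9  136.1 -164.2] tilt [1.7999e+02 3.0000e-02] w 11.1 F [-0.9  1.5  3.7] q7 0.79
[421.  138.  286.  195.7] -> [-8.000e-02 -1.000e-02 -1.499e+01  1.000e-01]
```

Call:
arm_command(
  series=[0, 0, 0, -0.5, 0, 0, 0, 0, -2, 0, 0, 0, 0, -4.5, 0, 0, 0, 0, -7, 0, 0, 0, 0, -9.5, 0],
)

```text
clock: 13.93
eef_pos: [419.3, 136.8, 231.7]
tool_rot: [-3.141, -0.003, -2.866]
force: [1.0, 0.4, -1.1]
width: 10.7
gripper_force: 59.2
```

Call:
arm_command(
  series=[0, 0, 0, -2, 0, 0, 0, 0, -4, 0, 0, 0, 0, -5, 0, 0, 0, 0, -5.5, 0, 0, 0, 0, -5.5, 0],
)

```text
clock: 14.35
eef_pos: [420.3, 137.2, 286.3]
tool_rot: [-3.141, 0.001, -2.867]
force: [0.7, 0.3, -1.2]
width: 10.6
gripper_force: 59.3
```

Run:
```python
from h import *
plan([(485,40,286,185),(553.3,-66.4,286,174.85)])
```

```text
now 14.35 [ 420.3  137.2  286.3 -164.2] tilt [-1.7996e+02  4.0000e-02] w 10.6 F [ 0.7  0.3 -1.2] q7 1.07
[485.  40. 286. 185.] -> [ -3.59 -11.11   0.03  10.75]
[553.3 -66.4 286.  174.8] -> [ -5.88 -11.19  -0.    10.15]
```

Call:
arm_command(
  series=[0, -0.5, -1.5, 0, 2, 0, -1.2, -4, 0, 4, 0, -2, -6.5, 0, 6.5, 0, -2.8, -9, 0, 8.5, 0, -3.6, -11.1, 0, 10.8],
)

```text
clock: 14.77
eef_pos: [485.2, 37.3, 284.3]
tool_rot: [-3.14, -0.003, -3.059]
force: [-0.7, 0.7, -2.2]
width: 10.9
gripper_force: 59.2
```

Call:
arm_command(
  series=[0, -1.5, -2.8, 0, 2.5, 0, -3, -5.7, 0, 5, 0, -4.4, -8.4, 0, 7.5, 0, -5.4, -10.3, 0, 9.5, 0, -5.9, -11.2, 0, 10.2],
)

```text
clock: 15.18
eef_pos: [554.0, -70.9, 283.6]
tool_rot: [-3.14, -0.003, 3.043]
force: [0.9, 0.3, -1.2]
width: 11.1
gripper_force: 59.2
```

Call:
arm_command(
  series=[0, 0, 0, 0, 0, 0, 0, 0, 0, 0, 0, 0, 0, 0, 0, 0, 0, 0, 0, 0, 0, 0, 0, 0, 0],
)

```text
clock: 15.6
eef_pos: [553.0, -64.4, 286.2]
tool_rot: [3.142, -0.0, 3.053]
force: [0.5, -0.1, -1.3]
width: 11.3
gripper_force: 59.2
```

Run:
```python
from h import *
from cell import viewer
plan([(553.3,-66.4,286,174.85)])
p,d,W,hsv=wrist("w6")
Z=W[...,2]
B=(hsv[...,0]>100)&(hsv[...,0]<130)&(hsv[...,1]>120)
k=B&(abs(Z-115)<6)&(np.hypot(W[...,0]-553,W[...,1]+66)<80);P=W[k];print("blue",len(P),rect(P))
m=viewer.camera_model("scene");p,d=viewer.get_image("scene");W=cloud(d,m)
cv2.imwrite("pics/s6.png",cv2.resize(p[130:330,200:440,::-1],None,fx=3,fy=3))
for z in range(150,300,10):
    P=W[(abs(W[...,2]-z)<5)&(np.hypot(W[...,0]-553,W[...,1]+66)<30)]
    if len(P)>4:print(z,len(P),np.median(P,0).round(1),np.ptp(P,axis=0).round())
```

```text
now 15.6 [553.  -64.4 286.2 174.9] tilt [180.  -0.] w 11.3 F [ 0.5 -0.1 -1.3] q7 1.17
[553.3 -66.4 286.  174.8] -> [-0.05 -0.2   0.02  0.09]
blue 3765 (array([553.3, -65.6]), array([110.1,  62.2]), 84.9)
160 28 [545.6 -56.2 160.9] [20. 19.  9.]
170 26 [545.3 -56.4 170. ] [22. 20. 10.]
180 33 [546.5 -57.7 181.3] [23. 24. 10.]
190 33 [548.5 -60.8 188.8] [17. 17.  9.]
200 12 [549.6 -62.2 202.1] [ 9. 10.  7.]
210 10 [550.2 -61.8 211.1] [ 8. 11.  8.]
220 14 [551.1 -62.1 221.7] [ 9.  9. 10.]
230 11 [550.5 -61.3 232.5] [ 5.  8. 10.]
240 11 [550.9 -62.3 238.1] [ 9. 10.  8.]
250 13 [549.9 -62.3 248.2] [ 7. 12.  9.]
260 13 [550.6 -62.4 259.2] [9. 8. 9.]
270 12 [550.3 -61.6 269.2] [7. 8. 8.]
280 7 [548.  -61.9 277.9] [6. 6. 6.]
290 13 [544.4 -52.5 292.5] [ 9. 36.  8.]
```

View pics/s6.png

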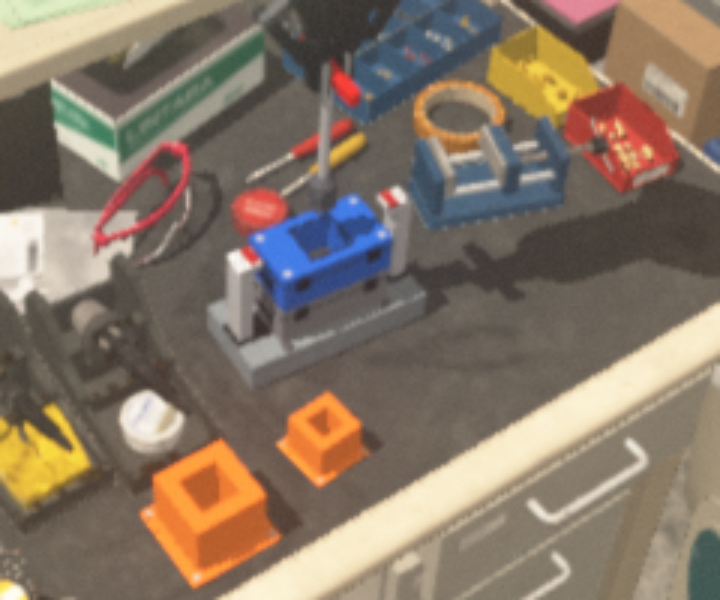

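View pics/w6.png

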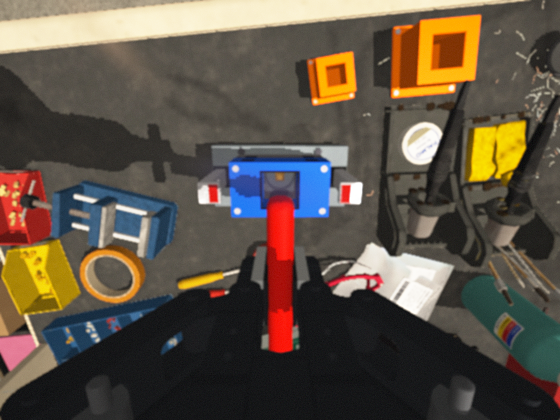

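Key hangs vertical above the shaft opening (wrist (280,185); scene crop (320,200)). Lowering.

Call:
arm_command(
  series=[0, -0.07, -0.18, 0, 0, 0, -0.07, -0.18, 1, 0, 0, -0.07, -0.18, 2, 0, 0, -0.07, -0.18, 3, 0, 0, -0.07, -0.18, 3, 0],
)

```text
clock: 16.12
eef_pos: [552.2, -68.0, 253.1]
tool_rot: [-3.141, -0.005, 3.051]
force: [-0.6, -0.8, -1.3]
width: 11.2
gripper_force: 59.1
```

Run:
```python
from h import *
plan([(553.5,-66.2,167,174.85),(553.5,-66.2,141,174.85)])
```

```text
now 16.12 [552.2 -68.  253.1 174.8] tilt [-179.99   -0.29] w 11.2 F [-0.6 -0.8 -1.3] q7 1.15
[553.5 -66.2 167.  174.8] -> [-0.12  0.19  8.61 -0.05]
[553.5 -66.2 141.  174.8] -> [ 0.   0.   2.6 -0. ]
```

Call:
arm_command(
  series=[0, 0, 0, 1, 0, 0, 0, 0, 2.5, 0, 0, 0, 0, 4, 0, 0, 0, 0, 5, 0, 0, 0, 0, 5, 0],
)

```text
clock: 16.53
eef_pos: [552.6, -67.8, 203.7]
tool_rot: [-3.142, -0.004, 3.051]
force: [-0.9, -0.5, -1.9]
width: 11.0
gripper_force: 59.1
```

Call:
arm_command(
  series=[0, 0, 0, 1, 0, 0, 0, 0, 2, 0, 0, 0, 0, 2.5, 0, 0, 0, 0, 2.5, 0, 0, 0, 0, 2.5, 0],
)

```text
clock: 16.95
eef_pos: [554.0, -67.6, 180.8]
tool_rot: [3.142, -0.0, 3.051]
force: [0.4, -0.6, -1.3]
width: 11.1
gripper_force: 59.2
```

Run:
```python
from h import *
plan([(553.5,-66.2,167,174.85),(553.5,-66.2,141,174.85)])
```

```text
now 16.95 [554.  -67.6 180.8 174.8] tilt [ 1.8e+02 -2.0e-02] w 11.1 F [ 0.4 -0.6 -1.3] q7 1.07
[553.5 -66.2 167.  174.8] -> [ 0.06  0.14  1.38 -0.05]
[553.5 -66.2 141.  174.8] -> [ 0.   0.   2.6 -0. ]
```

Correct slightly, then lower gently onto the stem.

Call:
arm_command(
  series=[0, 0.05, 0.12, 0.3, 0, 0, 0.05, 0.12, 0.8, 0, 0, 0.05, 0.12, 1.3, 0, 0, 0.05, 0.12, 1.8, 0, 0, 0.05, 0.12, 2.2, 0],
)

```text
clock: 17.37
eef_pos: [553.4, -66.5, 158.3]
tool_rot: [-3.141, -0.001, 3.051]
force: [0.1, -0.1, -1.9]
width: 10.9
gripper_force: 59.2
```

Call:
arm_command(
  series=[0, 0, 0, 0.3, 0, 0, 0, 0, 0.6, 0, 0, 0, 0, 0.9, 0, 0, 0, 0, 1.2, 0, 0, 0, 0, 1.2, 0],
)

```text
clock: 17.78
eef_pos: [553.3, -66.5, 146.4]
tool_rot: [-3.142, -0.001, 3.051]
force: [-0.2, -0.4, -1.7]
width: 10.8
gripper_force: 59.2
```

Run:
```python
from h import *
plan([(553.5,-66.2,141,174.85)])
```

```text
now 17.78 [553.3 -66.5 146.4 174.8] tilt [-1.8e+02 -5.0e-02] w 10.8 F [-0.2 -0.4 -1.7] q7 1.03
[553.5 -66.2 141.  174.8] -> [-0.01  0.03  0.54 -0.05]
```

Call:
arm_command(
  series=[0, 0, 0, 0.2, 0, 0, 0, 0, 0.4, 0, 0, 0, 0, 0.4, 3, 0, 0, 0, 0.4, 7, 0, 0, 0, 0.4, 11],
)

```text
clock: 18.2
eef_pos: [553.4, -66.1, 142.8]
tool_rot: [3.141, -0.001, 2.855]
force: [-0.4, 1.3, -2.6]
width: 10.9
gripper_force: 59.2
```

Call:
arm_command(
  series=[0, 0, 0, 0, 5, 0, 0, 0, 0, 10, 0, 0, 0, 0, 15, 0, 0, 0, 0, 20, 0, 0, 0, 0, 25],
)

```text
clock: 18.62
eef_pos: [553.3, -65.8, 142.9]
tool_rot: [3.141, -0.001, 2.419]
force: [-0.3, 1.1, -2.1]
width: 11.3
gripper_force: 59.1
```

Run:
```python
from h import *
from cell import monitor
plan([(553.5,-66.2,142,174.85-72)]);print(monitor.read_state()["torque"])
```

```text
now 18.62 [553.3 -65.8 142.9 138.6] tilt [ 1.7999e+02 -5.0000e-02] w 11.3 F [-0.3  1.1 -2.1] q7 0.53
[553.5 -66.2 142.  102.8] -> [-4.000e-02 -2.000e-02  9.000e-02  3.573e+01]
[0.36721646 0.17385    0.11925643]
```

Call:
arm_command(
  series=[0, 0, 0, 0, 5, 0, 0, 0, 0, 10, 0, 0, 0, 0, 15, 0, 0, 0, 0, 20, 0, 0, 0, 0, 25],
)

```text
clock: 19.03
eef_pos: [553.4, -65.6, 142.9]
tool_rot: [-3.141, -0.001, 1.983]
force: [-0.3, 2.3, -2.4]
width: 11.6
gripper_force: 59.1
```

Call:
arm_command(
  series=[0, 0, 0, 0, 2, 0, 0, 0, 0, 4, 0, 0, 0, 0, 6, 0, 0, 0, 0, 8, 0, 0, 0, 0, 9],
)

```text
clock: 19.45
eef_pos: [553.4, -65.5, 142.9]
tool_rot: [-3.141, -0.001, 1.828]
force: [-0.1, 2.2, -3.1]
width: 10.8
gripper_force: 59.1
```

Run:
```python
from h import *
from cell import monitor
plan([(553.5,-66.2,142,174.85-73)]);print(monitor.read_state()["torque"])
```

```text
now 19.45 [553.4 -65.5 142.9 104.8] tilt [-1.7999e+02 -6.0000e-02] w 10.8 F [-0.1  2.2 -3.1] q7 0.08
[553.5 -66.2 142.  101.8] -> [-0.07 -0.01  0.09  2.91]
[0.48028456 0.17604198 0.0479098 ]
```

Not at the stop yet (70° turned, torque small); continue gently.

Call:
arm_command(
  series=[0, 0, 0, 0, 1, 0, 0, 0, 0, 2, 0, 0, 0, 0, 3, 0, 0, 0, 0, 4, 0, 0, 0, 0, 4],
)

```text
clock: 19.87
eef_pos: [553.5, -66.0, 142.9]
tool_rot: [-3.141, -0.001, 1.758]
force: [0.4, 1.6, -3.1]
width: 10.9
gripper_force: 59.0
```

Run:
```python
from h import *
from cell import monitor,viewer
plan([]);print(monitor.read_state()["torque"])
m=viewer.camera_model("top");p,d=viewer.get_image("top");W=cloud(d,m)
k=(abs(W[...,2]-125)<8)&(np.hypot(W[...,0]-553,W[...,1]+66)<100);k&=p[...,0]>150
n,l=cv2.connectedComponents(k.astype(np.uint8))
for i in range(1,n):
    P=W[l==i]
    if len(P)>10:print(len(P),rect(P))
p,d,W,hsv=wrist("w7")
for s in(1,-1):
    k=(W[...,2]>119)&(W[...,2]<132)&(np.hypot(W[...,0]-553-s*6,W[...,1]+66.6-s*68)<34)
    if k.sum()>50:D=W[biggest(k)];print("dog",len(D),rect(D))
```

```text
now 19.87 [553.5 -66.  142.9 100.8] tilt [-1.7999e+02 -3.0000e-02] w 10.9 F [ 0.4  1.6 -3.1] q7 0.03
[0.7578818  0.18468716 0.03416004]
73 (array([558.7,  -3.6]), array([22.2, 20.8]), 0.5)
dog 1968 (array([559.8,  -3.8]), array([24.1, 24. ]), 84.9)
dog 135 (array([ 555.4, -129.3]), array([20.3,  4. ]), -80.4)
```

Call:
arm_command(
  series=[0, 0, 0, 0, 1, 0, 0, 0, 0, 2, 0, 0, 0, 0, 3, 0, 0, 0, 0, 3, 0, 0, 0, 0, 3],
)

```text
clock: 20.38
eef_pos: [553.6, -66.3, 142.9]
tool_rot: [-3.141, -0.0, 1.707]
force: [-0.7, 2.8, -4.4]
width: 10.9
gripper_force: 58.9
```

```bash
cat > t.py <<'E'
from h import *
from cell import monitor
plan([]);print(monitor.read_state()["torque"])
p,d,W,hsv=wrist()
for s in(1,-1):
    k=(W[...,2]>119)&(W[...,2]<132)&(np.hypot(W[...,0]-553-s*6,W[...,1]+66.6-s*68)<34)
    if k.sum()>50:D=W[biggest(k)];print("dog",len(D),rect(D))
E
python3 t.py
```

```text
now 20.38 [553.6 -66.3 142.9  97.8] tilt [-1.7999e+02 -1.0000e-02] w 10.9 F [-0.7  2.8 -4.4] q7 -0.01
[0.96091079 0.15728734 0.16465817]
dog 1974 (array([559.9,  -4.1]), array([24.2, 24. ]), -5.2)
dog 131 (array([ 552.4, -129.6]), array([20. ,  4.1]), -84.8)
```

Call:
arm_command(
  series=[0, 0, 0, 0, 1, 0, 0, 0, 0, 2, 0, 0, 0, 0, 3, 0, 0, 0, 0, 4, 0, 0, 0, 0, 4],
)

```text
clock: 20.85
eef_pos: [553.6, -66.3, 143.0]
tool_rot: [-3.142, 0.0, 1.636]
force: [-0.9, 3.2, -4.5]
width: 10.8
gripper_force: 58.9
```

```bash
python3 t.py
```

```text
now 20.85 [553.6 -66.3 143.   93.8] tilt [-180.    0.] w 10.8 F [-0.9  3.2 -4.5] q7 -0.06
[1.1170506  0.20758645 0.26350383]
dog 1975 (array([559.8,  -4.1]), array([24., 24.]), -5.0)
dog 131 (array([ 547.8, -129.5]), array([19.3,  4.7]), -84.9)
```

At the stop (dog still, torque rising). Back off inside the play and draw out.

Call:
arm_command(
  series=[0, 0, 0, 0, -2, 0, 0, 0, 0, -4, 0, 0, 0, 0, -6, 0, 0, 0, 0, -8, 0, 0, 0, 0, -8],
)

```text
clock: 21.32
eef_pos: [553.8, -66.6, 143.2]
tool_rot: [3.141, -0.0, 1.776]
force: [-0.4, 2.9, -2.1]
width: 10.6
gripper_force: 59.1
```

Call:
arm_command(
  series=[0, 0, 0, -0.3, 0, 0, 0, 0, -0.8, 0, 0, 0, 0, -1.3, 0, 0, 0, 0, -1.9, 0, 0, 0, 0, -2.5, 0],
)

```text
clock: 21.73
eef_pos: [554.2, -67.8, 169.1]
tool_rot: [3.14, 0.002, 1.776]
force: [-0.3, 0.4, -2.0]
width: 10.8
gripper_force: 59.3
```

```bash
python3 t.py
```

```text
now 21.73 [554.2 -67.8 169.1 101.7] tilt [1.7994e+02 1.2000e-01] w 10.8 F [-0.3  0.4 -2. ] q7 0.06
[-0.01978171  0.00661857  0.05345328]
dog 1478 (array([559.8,  -4.1]), array([24.1, 24. ]), -5.2)
```

Call:
arm_command(
  series=[0, 0, 0, -2, 0, 0, 0, 0, -5, 0, 0, 0, 0, -8, 0, 0, 0, 0, -10.5, 0, 0, 0, 0, -11.7, 0],
)

```text
clock: 22.2
eef_pos: [555.5, -67.1, 289.2]
tool_rot: [3.136, 0.003, 1.776]
force: [0.9, -1.2, -1.4]
width: 11.1
gripper_force: 59.3
```

Run:
```python
from h import *
plan([(487,35,286,102),(420.5,137.8,286,105.7)])
```

```text
now 22.2 [555.5 -67.1 289.2 101.7] tilt [1.7965e+02 1.6000e-01] w 11.1 F [ 0.9 -1.2 -1.4] q7 0.12
[487.  35. 286. 102.] -> [11.39 -4.63  0.32 -0.26]
[420.5 137.8 286.  105.7] -> [11.44 -4.37 -0.   -3.7 ]
```

Call:
arm_command(
  series=[0, 1.5, -0.6, 0, 0, 0, 4, -1.6, 0, 0, 0, 6.5, -2.6, 0, 0, 0, 9, -3.6, 0, 0, 0, 11.4, -4.6, 0, 0],
)

```text
clock: 22.62
eef_pos: [484.8, 36.2, 285.6]
tool_rot: [3.14, 0.001, 1.776]
force: [0.1, 1.8, -2.1]
width: 11.2
gripper_force: 59.2
```

Call:
arm_command(
  series=[0, 2.5, -1, 0, -1, 0, 5.5, -2.1, 0, -2, 0, 8.5, -3.2, 0, -3, 0, 10.6, -4, 0, -3.7, 0, 11.4, -4.4, 0, -3.7],
)

```text
clock: 23.03
eef_pos: [417.4, 141.2, 285.8]
tool_rot: [3.14, -0.001, 1.846]
force: [-0.3, -0.2, -1.8]
width: 10.9
gripper_force: 59.2
```

Call:
arm_command(
  series=[0, 0, 0, 0, 0, 0, 0, 0, 0, 0, 0, 0, 0, 0, 0, 0, 0, 0, 0, 0, 0, 0, 0, 0, 0],
)

```text
clock: 23.45
eef_pos: [419.7, 137.2, 284.9]
tool_rot: [3.142, 0.0, 1.839]
force: [0.4, 0.0, -1.9]
width: 10.9
gripper_force: 59.3
```

Run:
```python
from h import *
from cell import viewer
plan([(420.5,137.8,286,105.7)])
m=viewer.camera_model("scene");p,d=viewer.get_image("scene");W=cloud(d,m)
for z in range(150,300,10):
    P=W[(abs(W[...,2]-z)<5)&(np.hypot(W[...,0]-420,W[...,1]-138)<30)]
    if len(P)>4:print(z,len(P),np.median(P,0).round(1),np.ptp(P,axis=0).round())
```

```text
now 23.45 [419.7 137.2 284.9 105.3] tilt [1.8e+02 2.0e-02] w 10.9 F [ 0.4  0.  -1.9] q7 -0.28
[420.5 137.8 286.  105.7] -> [ 0.04  0.1  -0.11 -0.35]
150 10 [412.  140.9 153.5] [14. 21.  4.]
160 26 [411.7 142.5 160.9] [14. 23.  9.]
170 29 [411.1 141.7 167.9] [19. 22.  9.]
180 53 [414.2 141.6 181.5] [25. 24. 10.]
190 33 [415.8 139.6 187.1] [19. 18. 10.]
200 11 [416.3 139.1 201.1] [4. 8. 9.]
210 11 [416.1 138.4 209.8] [ 7.  8. 10.]
220 17 [417.1 139.6 218.4] [10.  9.  8.]
230 13 [416.3 139.  231.1] [ 9.  7. 10.]
240 15 [416.2 139.3 242. ] [ 6.  9. 10.]
250 13 [415.4 138.1 251.1] [7. 7. 9.]
260 15 [416.1 139.1 260.2] [ 8. 10.  6.]
270 13 [415.9 139.3 268.8] [8. 9. 7.]
290 16 [406.7 143.4 291.4] [33. 21.  7.]
```

Call:
arm_command(
  series=[0, 0.05, 0.08, 0.5, 0, 0, 0.05, 0.08, 2, 0, 0, 0.05, 0.08, 4, 0, 0, 0.05, 0.08, 6, 0, 0, 0.05, 0.08, 7.2, 0],
)

```text
clock: 23.92
eef_pos: [418.9, 138.4, 211.1]
tool_rot: [-3.139, 0.0, 1.841]
force: [0.6, -0.4, -1.4]
width: 10.9
gripper_force: 59.2
```

Call:
arm_command(
  series=[0, 0, 0, 0, 0, 0, 0, 0, 0, 0, 0, 0, 0, 0, 0, 0, 0, 0, 0, 0, 0, 0, 0, 0, 0],
)

```text
clock: 24.33
eef_pos: [420.2, 139.2, 213.8]
tool_rot: [3.14, 0.0, 1.841]
force: [-0.9, 0.8, -1.6]
width: 10.9
gripper_force: 59.2
```

```bash
python3 -c "
from h import *
plan([(420.5,137.8,137,105.7)])"
```

```text
now 24.33 [420.2 139.2 213.8 105.5] tilt [179.89   0.  ] w 10.9 F [-0.9  0.8 -1.6] q7 -0.35
[420.5 137.8 137.  105.7] -> [-0.15 -0.01  7.68 -0.22]
```

Call:
arm_command(
  series=[0, -0.1, 0, 1, 0, 0, -0.1, 0, 2.5, 0, 0, -0.1, 0, 4, 0, 0, -0.1, 0, 5.3, 0, 0, -0.1, 0, 6, 0],
)

```text
clock: 24.75
eef_pos: [419.7, 137.9, 152.4]
tool_rot: [-3.141, 0.0, 1.841]
force: [-0.9, -0.1, -1.1]
width: 11.1
gripper_force: 59.2
```

Call:
arm_command(
  series=[0, 0, 0, 0.4, 0, 0, 0, 0, 0.8, 0, 0, 0, 0, 1.2, 0, 0, 0, 0, 1.5, 0, 0, 0, 0, 1.5, 0],
)

```text
clock: 25.17
eef_pos: [419.9, 138.1, 137.9]
tool_rot: [-3.142, 0.0, 1.841]
force: [0.4, -0.2, -2.3]
width: 10.9
gripper_force: 59.2
```

```bash
python3 -c "
from h import *
plan([(420.5,137.8,136,105.7)])"
```

```text
now 25.17 [419.9 138.1 137.9 105.5] tilt [-180.    0.] w 10.9 F [ 0.4 -0.2 -2.3] q7 -0.44
[420.5 137.8 136.  105.7] -> [-0.04  0.05  0.19 -0.21]
```

Call:
arm_command(
  series=[0, 0, 0, 0.05, 0, 0, 0, 0, 0.1, 0, 0, 0, 0, 0.15, 0, 0, 0, 0, 0.2, 0, 0, 0, 0, 0.2, 0],
)

```text
clock: 25.58
eef_pos: [420.1, 138.2, 136.2]
tool_rot: [3.141, -0.0, 1.841]
force: [0.0, -0.6, -1.2]
width: 10.8
gripper_force: 59.3
```

```bash
python3 -c "
from h import *
plan([])"
```

```text
now 25.58 [420.1 138.2 136.2 105.5] tilt [179.97  -0.  ] w 10.8 F [ 0.  -0.6 -1.2] q7 -0.44
```

Barely touching; another 1.5 mm, then release slowly and retreat straight up.

Call:
arm_command(
  series=[0, 0, 0, 0.05, 0, 0, 0, 0, 0.1, 0, 0, 0, 0, 0.15, 0, 0, 0, 0, 0.15, 0, 0, 0, 0, 0.15, 0],
)

```text
clock: 26.0
eef_pos: [420.9, 138.5, 136.0]
tool_rot: [3.139, 0.0, 1.841]
force: [-0.9, -0.2, 15.6]
width: 10.7
gripper_force: 61.7
```

```bash
python3 -c "
from h import *
plan([])"
```

```text
now 26.0 [420.9 138.5 136.  105.5] tilt [1.7984e+02 2.0000e-02] w 10.7 F [-0.9 -0.2 15.6] q7 -0.44
```

Call:
arm_command(
  series=[0, 0, 0, -0.1, 0, 0, 0, 0, -0.1, 0, 10, 0, 0, -0.1, 0, 20, 0, 0, -0.1, 0, 25, 0, 0, -0.1, 0],
)

```text
clock: 26.42
eef_pos: [419.8, 138.0, 135.4]
tool_rot: [-3.141, -0.0, 1.841]
force: [-0.6, 0.5, 0.5]
width: 21.5
gripper_force: 0.0
```

Call:
arm_command(
  series=[60, 0, 0, 0, 0, 100, 0, 0, 0, 0, 100, 0, 0, 0, 0, 100, 0, 0, 0, 0, 100, 0, 0, 0, 0],
)

```text
clock: 26.83
eef_pos: [419.8, 138.1, 135.4]
tool_rot: [-3.141, 0.0, 1.841]
force: [-0.6, 0.3, -0.3]
width: 80.0
gripper_force: 0.0
```

Call:
arm_command(
  series=[100, 0, 0, -1, 0, 100, 0, 0, -3, 0, 100, 0, 0, -6, 0, 100, 0, 0, -9, 0, 100, 0, 0, -12, 0],
)

```text
clock: 27.25
eef_pos: [419.3, 138.1, 256.7]
tool_rot: [-3.141, -0.0, 1.842]
force: [0.7, 0.0, -0.6]
width: 85.7
gripper_force: 0.0
```

Call:
arm_command(
  series=[100, -1, 0, 0, 0, 100, -3, 0, 0, 0, 100, -5, 0, 0, 0, 100, -6, 0, 0, 0, 100, -6, 0, 0, 0],
)

```text
clock: 27.67
eef_pos: [436.1, 77.8, 255.1]
tool_rot: [-3.141, 0.001, 1.837]
force: [0.7, 0.3, 0.6]
width: 85.3
gripper_force: 0.0
```

Run:
```python
from h import *
from cell import viewer
plan([])
m=viewer.camera_model("scene");p,d=viewer.get_image("scene")
cv2.imwrite("pics/s9.png",cv2.resize(p[130:350,150:440,::-1],None,fx=2.7,fy=2.7))
W=cloud(d,m)
for z in range(70,170,15):
    P=W[(abs(W[...,2]-z)<6)&(np.hypot(W[...,0]-420,W[...,1]-138)<30)]
    if len(P)>4:print(z,len(P),np.median(P,0).round(1))
m=viewer.camera_model("top");p,d=viewer.get_image("top");W=cloud(d,m);hsv=cv2.cvtColor(p,cv2.COLOR_RGB2HSV)
for n,c,k in(("tin",(688,-96),W[...,2]>10),("yreel",(430,326),W[...,2]>20),("bar",(420,138),W[...,2]>150),("dog+",(560,-4),abs(W[...,2]-125)<6),("dog-",(547,-129),abs(W[...,2]-125)<6)):
    P=W[k&(W[...,2]<175)&(np.hypot(W[...,0]-c[0],W[...,1]-c[1])<50)]
    if len(P)>5: print(n,len(P),rect(P),P.mean(0).round(1))
B=(hsv[...,0]>100)&(hsv[...,0]<130)&(hsv[...,1]>120)&(abs(W[...,2]-115)<5)&(np.hypot(W[...,0]-553,W[...,1]+66)<80)
if B.sum()>20:print("blue",rect(W[B]))
```

```text
now 27.67 [436.1  77.8 255.1 105.2] tilt [-1.7995e+02  6.0000e-02] w 85.3 F [0.7 0.3 0.6] q7 -0.16
70 11 [418.5 140.5  68.7]
85 10 [416.7 139.9  87.2]
100 14 [417.8 139.6 100.2]
115 12 [417.7 139.1 115.3]
130 14 [417.5 140.9 129.8]
145 17 [416.4 137.6 144.7]
160 132 [419.1 138.4 160.9]
tin 297 (array([ 693.5, -100.4]), array([67.5, 53.8]), -39.1) [687.9 -96.3  19.6]
yreel 289 (array([429.3, 325.1]), array([50.9, 49.2]), -88.2) [429.8 325.2  38.1]
dog+ 85 (array([562.1, -17.9]), array([53. , 46.1]), -25.7) [558.2  -6.4 125.2]
dog- 97 (array([ 551.4, -112.3]), array([56. , 43.6]), -73.5) [ 547.2 -126.1  125.3]
blue (array([552.7, -66. ]), array([108.9,  63.3]), 84.8)
```

View pics/s9.png

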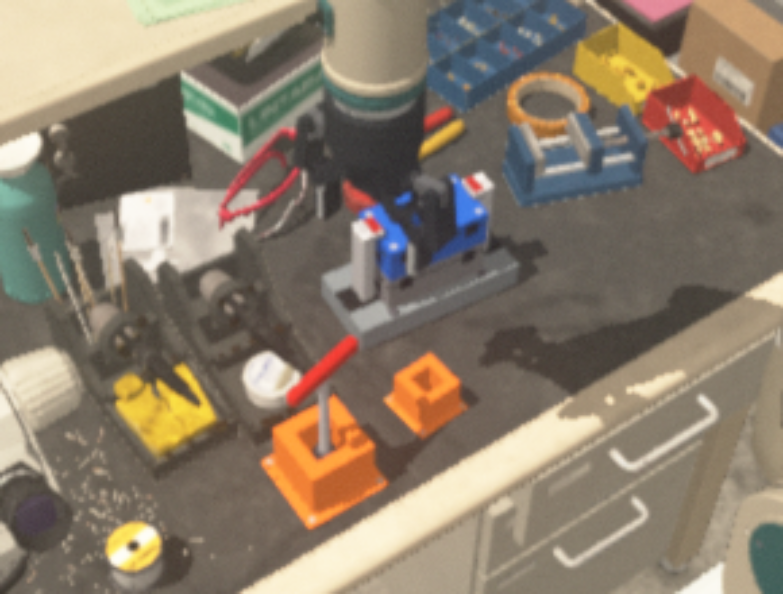

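The final picture shows the key upright in the large holder at (322,430), the dogs closed over the blue case at (365,228) and (480,185), and the reel and tin unmoved.

```bash
python3 -c "
from cell import workorder
print(workorder.finish_job())"
```

```text
the job is handed in; nothing more can be done
None
```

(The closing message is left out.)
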